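# Push the reject clamp strap off the inspection ledge into the reject chute

## Task

Three slotted clamp straps lie on the raised inspection ledge; one is a reject, because its second slot was never cut. Push that strap along the ledge and over the far edge so that it drops into the chute and slides down into the grey bin. Do not pick it up, and leave the two good straps and the sample pedestal where they are.

Things in the scene. Friction and masses are not known exactly. Their poses are not given: they have to be found in the camera images.
- station: Fixed aluminium station: a breadboard plate and, on two columns, a bare flat ledge with no rims; below the ledge's far edge a steel chute. Origin: at table height under the ledge's middle; x from the robot's side across the ledge to the chute, y along the ledge, z up. Ledge: x -80 to 80, y -180 to 180, top 236 mm above the table. Only the chute's side walls stand higher
- ledge_edge (a point): Middle of the ledge's far upper edge, where the strap must go over. Axes as the station: x points outwards over the chute, y along the edge, z up. The ledge's top is level with this point
- chute_mid (a point): Middle of the chute's floor, axes as the station. Floor slopes down outwards at 45 degrees from 22 mm below the edge; 300 mm wide inside, centred; its side walls (y 150 and -150) rise to 25 mm above the ledge's top just beyond the edge. Steel slides down by itself. The grey bin, fixed under its end: centre 122 mm beyond this point, 170 x 330 mm, floor 150, rim 96 mm lower
- reject_strap: The reject: a flat black steel strap, 120 x 34 x 10 mm, about 0.27 kg, with one slot (36 x 12 mm, right through) in one half, the other half solid. Origin: centre of its underside; x along its length, slot on the -x side. It lies flat in any of three places about 98 mm apart along the ledge, pointing to the chute within about 10 degrees, its middle 70 to 100 mm from the far edge
- good_strap_a: A good strap of the same steel and outside size, with two slots, one in each half. Origin and axes as for the reject. It stays where it lies
- good_strap_b: The other good strap, the same as good_strap_a. It stays where it lies
- pedestal: Loose sample pedestal, a 42 mm square aluminium column 130 mm high on a 72 mm square foot, standing on the plate beside the chute at its +y side. Origin: centre of its underside. It stays where it is
Mind the look-alikes: they are no part of the job. Leave any turquoise look-alike of the reject_strap alone.

How it is judged (in metres and radians):
On the way, in this order (a step that is already met when the one before it is completed fails the run):
1. the reject strap has been pushed along the ledge, still lying on it, until its middle is within 20 mm of the far edge or just past it (x of reject_strap in the frame of ledge_edge between -0.02 and 0.03 m and z of reject_strap in the frame of ledge_edge between -0.012 and 0.012 m), for 0.02 s.
2. it slides down between the chute's walls, on the chute's floor, free of the fingers (x of reject_strap in the frame of chute_mid between -0.04 and 0.065 m and y of reject_strap in the frame of chute_mid between -0.15 and 0.15 m and z of reject_strap in the frame of chute_mid below 0.05 m and contact force between reject_strap and the fingers below 0.1 N), for 0.02 s.
At the end, for the whole second after the job is handed in: The reject strap lies at rest in the bin, its middle inside the bin's walls and below its rim; both good straps are within 20 mm of where they lay and the pedestal within 30 mm of where it stood (x of reject_strap in the frame of chute_mid between 0.037 and 0.207 m and y of reject_strap in the frame of chute_mid between -0.165 and 0.165 m and z of reject_strap in the frame of chute_mid below -0.096 m and linear speed of reject_strap below 0.02 m/s and distance of each of good_strap_a, good_strap_b from where it was at the start of the episode below 0.02 m and distance of pedestal from where it was at the start of the episode below 0.03 m); the robot touches nothing.
It fails at once if the reject strap is lifted more than 30 mm above the ledge (z of reject_strap in the frame of ledge_edge above 0.03 m).
It fails at once if a good strap is moved more than 20 mm (distance of any of good_strap_a, good_strap_b from where it was at the start of the episode above 0.02 m).
It fails at once if the pedestal is moved more than 30 mm (distance of pedestal from where it was at the start of the episode above 0.03 m).
It also fails if it takes over 32 s, if anything falls off the work surface, if the arm or the gripper's body presses on something with over 40 N, if the wrist force passes 120 N, or if a joint passes its speed limit or range.

## Robot

A 6-joint arm with a two-finger parallel gripper is mounted at the origin on the work surface. World frame = base frame: x ahead of the robot, y to its left, z up, the work surface at z = 0. Lengths are in m, angles in degrees, forces in N, time in s.
With the tool pointing down it reaches from about 0.3 to 0.75 m from the base axis. Payload 8.5 kg.
Tool frame: the origin (TCP) lies midway between the tips of the shut fingers; the grasp point (between the pads) lies env.tcp_to_grasp behind it (env.tcp_to_grasp is the distance from the TCP to the grasp point, in m); z points along the fingers, y is the line along which they close (so a half turn about z gives the same grasp; the last joint's range is limited). The gripper opens to 85 mm and grips with 20 to 120 N. Pads are 22 mm wide; open, the fingers measure 114 mm over their backs; the gripper's body (76 mm by 85 mm) begins 54 mm behind the grasp point. The pads swing forward as they close: fully open they stand 13 mm farther back than shut.
Start: joints at [-83.669, 21.807, 74.336, -0, 83.858, -12.336], TCP at [0.176, -0.521, 0.231] pointing down, gripper open.
Joint ranges: [-178.18, 178.18], [-50.72, 133.34], [12.68, 142.11], [-81.47, 261.47], [9.98, 163.14], [-165.26, 165.26]. Speed limits (degrees/s): [136.94, 136.94, 180, 180, 180, 180].

## Interface

Orientations are given as a 3x3 rotation matrix whose columns are the frame's x, y, z axes.
In Python, from rig import observe, optics, job, env gives the robot as it stands. The module is installed in compiled form; this text tells all that it offers.
- The arm moves only by the shell command python3 -m jog 'ROWS' [FORCE]. ROWS is JSON, a list of rows, each a list of 7 numbers: the turn, a rotation vector about the tool's x, y, z in rad, then the shift along the tool's x, y, z in m, then the opening in per cent of the stroke, from 0 (shut) to 100 (fully open). A call has 1 to 10 rows; each row shifts and turns the commanded pose from where the row before left it, along the tool's axes as they then stand; what a row does not reach is not made up. A row lasts 1/8 s, in which the tool goes at most 62.5 mm and 10.7 degrees, less where a joint would pass 70% of its speed; a pose out of reach is approached as far as the arm can. A call is refused whole if a number of a shift passes 0.0625 or a number of a turn 0.188, either way. A call with a gripper value outside its range is refused whole. The fingers move at their own pace and stop on an object; FORCE is the grip in N (left out, the last holds). Time passes only in rows, so rows that do not move let the fingers close. It gives the time, the measured TCP pose, the force, the opening and the grip force at its end, in the units of the state.
- observe(): the state, without advancing time (a new reading comes with each control period).
- optics.get_image(name): name is "side" or "top"; returns a dict with "pixels" (400x640x3 uint8, red, green, blue), "mtx" (3x3 intrinsics, pixels), "rvec" (rotation vector, rad) and "tvec" (3), from world to camera coordinates, as OpenCV has them. Camera axes: x right, y down, z forward; pixel columns grow to the right and rows downward; lengths in m; the calibration is good to about 2 mm. A picture is of the moment at which its call begins. There is no depth.
- job.close_job(): hands the job in; it is judged then, once.
The state is a dict: "time_s": time; "q": joint angles; "qvel": joint speeds; "joint_efforts": joint torques, N m; "position": TCP position; "tool_rot": TCP orientation; "ft_force": force on the tool from outside, world axes, zero at the start; "wrist_torque": the same for the moment, N m; "grip_width": finger opening in m; "gripper_force": force on a finger pad.
Only numpy, scipy, OpenCV 4.12 (cv2) and the standard library are available. Lean on these libraries where they do the work, as an engineer would, in place of code of your own. Each camera call takes 0.05 s, during which the arm holds its last target. There are 200 camera calls.

## Working session

There is one attempt and no reset: what is moved stays moved. The work goes in short steps, Python scripts to look and compute and a shell command to move; the robot and the scene stay as the last step left them, time stands still between calls to the robot, and variables do not carry over. Pictures are saved under pics/ and viewed, at most 10 in all, crops included, and the job is handed in when it is done.

```bash
mkdir -p pics
python3 - <<'E'
from rig import observe, optics, env
import cv2, numpy as np
for n in("top","side"):
    d=optics.get_image(n); cv2.imwrite(f"pics/{n}0.png",d["pixels"][:,:,::-1])
    R=cv2.Rodrigues(d["rvec"])[0]; print(n,d["mtx"].tolist(),"C",(-R.T@d["tvec"].ravel()).round(3)); print(R.round(3).tolist())
s=observe(); print({k:np.round(s[k],3).tolist() for k in("time_s","position","tool_rot","grip_width","ft_force")}, env.tcp_to_grasp)
E
```

```text
top [[473.13064603919685, 0.0, 312.2691114436797], [0.0, 473.13064603919685, 198.54700554998075], [0.0, 0.0, 1.0]] C [0.321 0.097 1.44 ]
[[-0.023, -1.0, -0.015], [-0.988, 0.025, -0.152], [0.153, 0.011, -0.988]]
side [[504.77349779958985, 0.0, 315.6957493177253], [0.0, 504.77349779958985, 199.04125414247073], [0.0, 0.0, 1.0]] C [0.168 0.905 0.89 ]
[[-0.904, -0.428, 0.009], [-0.282, 0.579, -0.765], [0.322, -0.694, -0.644]]
{'time_s': 0.1, 'position': [0.176, -0.521, 0.231], 'tool_rot': [[0.947, 0.32, -0.0], [0.32, -0.947, 0.001], [0.0, -0.001, -1.0]], 'grip_width': 0.085, 'ft_force': [-0.71, 0.046, -0.522]} 0.0187
```

View pics/top0.png

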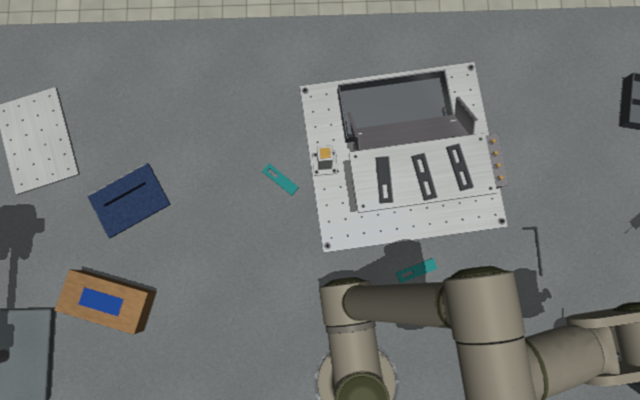

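View pics/side0.png

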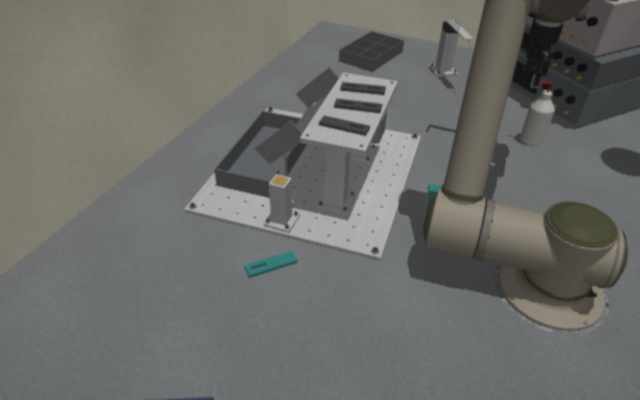

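The top view shows three straps on the ledge, at about (385,180), (424,177) and (459,167), with the chute and bin above them. The pedestal is at (325,157), and turquoise look-alikes are at (281,179) and (417,271). The side view shows the same layout. I'll zoom in on the straps and measure them.

Run:
```python
import cv2
a=cv2.imread("pics/top0.png")[55:260,290:515]
cv2.imwrite("pics/z0.png",cv2.resize(a,None,fx=2.9*1.0,fy=2.9,interpolation=cv2.INTER_CUBIC))
```

```text
(no output)
```

View pics/z0.png

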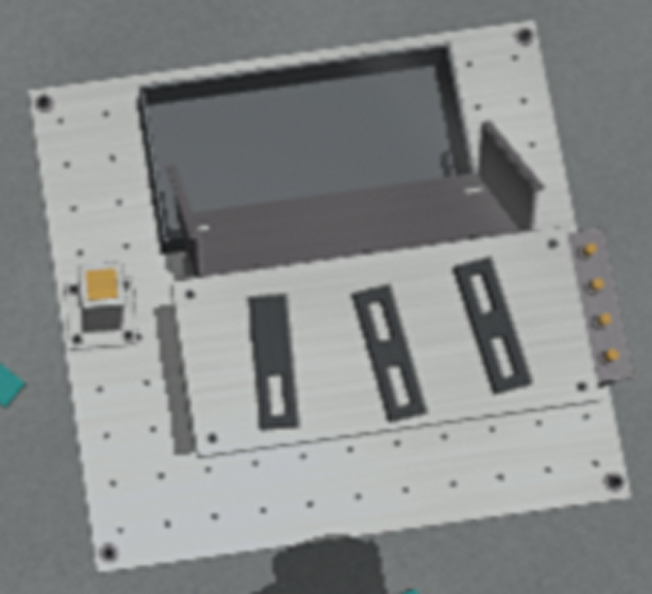

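The left strap (zoom corners about (248,297), (286,294), (298,427), (259,431)) has only one slot, at its near end, so it is the reject. The other two have two slots each.

```bash
cat > h.py <<'E'
import cv2, numpy as np
from rig import optics
def ray(d,uv,z):
    R=cv2.Rodrigues(d["rvec"])[0]; C=-R.T@np.ravel(d["tvec"])
    uv=np.atleast_2d(uv).astype(float); p=np.c_[(uv[:,0]-d["mtx"][0,2])/d["mtx"][0,0],(uv[:,1]-d["mtx"][1,2])/d["mtx"][1,1],np.ones(len(uv))]@R
    return C+p*((z-C[2])/p[:,2])[:,None]
def straps(d,box=(350,140,490,225)):
    # black strap blobs inside box of the top image -> list of (centre px, world rect at z=.246)
    g=d["pixels"].max(2); m=np.zeros_like(g); x0,y0,x1,y1=box
    m[y0:y1,x0:x1]=(g[y0:y1,x0:x1]<105)*255
    out=[]
    for c in cv2.findContours(m,cv2.RETR_EXTERNAL,cv2.CHAIN_APPROX_NONE)[0]:
        if cv2.contourArea(c)<200: continue
        w=ray(d,c[:,0,:],.246)[:,:2]; out.append(cv2.minAreaRect((w*1000).astype(np.float32)))
    return out
E
python3 - <<'E'
from h import *
d=optics.get_image("top")
for r in straps(d): print(np.round(r[0],1),np.round(r[1],1),round(r[2],1))
z=np.array([[175,284],[570,234],[198,456],[600,400]])
w=ray(d,np.array([290,55])+(z+.5)/2.9-.5,.236); print((w*1000).round(1))
print("ped",(ray(d,[290+102/2.9,55+283/2.9],.13)*1000).round(1))
fl,fr,nl,nr=w[:,:2]; print(np.linalg.norm(fl-fr),np.linalg.norm(nl-nr),np.linalg.norm(fl-nl),np.linalg.norm(fr-nr), w.mean(0))
y=(fl-fr)+(nl-nr); print("yaw of station y-axis from world y",np.degrees(np.arctan2(-y[0],y[1])))
E
```

```text
[550.7 -72.5] [119.1  34. ] 2.9
[ 556.  -175.4] [118.   34.6] 12.7
[ 578.5 -267.7] [118.1  35.3] 14.1
[640.7 -88.5] [197.   26.7] 88.4
[[ 625.7    9.9  236. ]
 [ 662.4 -347.3  236. ]
 [ 469.3   -4.9  236. ]
 [ 510.3 -361.7  236. ]]
ped [[654.5  72.7 130. ]]
0.35902424947953404 0.3591349848549079 0.1571097288595771 0.15279120671407548 [ 0.56690981 -0.17600871  0.236     ]
yaw of station y-axis from world y 6.217853807422379
```

The sizes check out: each strap measures about 119x34 mm and the ledge about 359x155 mm. The reject's middle is at (0.551,-0.0725) with a yaw of 2.9°. The station's yaw is 6.2°. I'll push along the strap's axis with the fingers nearly shut and at yaw 3°, so first I rise, turn and travel to a point behind the strap.

```bash
python3 -m jog '[[0,0,0.136,0,0,-0.035,10],[0,0,0.136,0,0,-0.035,10],[0,0,0,0.03,-0.043,0,10],[0,0,0,0.03,-0.043,0,10],[0,0,0,0.03,-0.043,0,10],[0,0,0,0.03,-0.043,0,10],[0,0,0,0.03,-0.043,0,10],[0,0,0,0.03,-0.043,0,10],[0,0,0,0.03,-0.043,0,10],[0,0,0,0.03,-0.043,0,10]]'
```

```text
time_s: 1.4
position: [0.3978, -0.163, 0.3013]
tool_rot: [[0.999, 0.054, -0.0], [0.054, -0.999, 0.0], [-0.0, -0.0, -1.0]]
ft_force: [0.4, -1.0, -0.1]
grip_width: 0.0088
gripper_force: 0.0
```

```bash
python3 -m jog '[[0,0,0,0.03,-0.042,0,10],[0,0,0,0.028,-0.041,0,10],[0,0,0,0,0,0,10],[0,0,0,0,0,0.03,10],[0,0,0,0,0,0.028,10],[0,0,0,0,0,0,10]]'
python3 - <<'E'
import sys; sys.path.insert(0,'.')
from h import *
for n,b in(("side",(270,50,450,230)),("top",(330,120,500,240))):
    d=optics.get_image(n); x0,y0,x1,y1=b
    cv2.imwrite(f"pics/{n}1.png",cv2.resize(d["pixels"][y0:y1,x0:x1,::-1],None,fx=3.2,fy=3.2,interpolation=cv2.INTER_CUBIC))
E
```

```text
time_s: 2.15
position: [0.4496, -0.079, 0.2421]
tool_rot: [[0.999, 0.053, -0.004], [0.053, -0.999, 0.002], [-0.004, -0.002, -1.0]]
ft_force: [-0.4, -0.3, 0.7]
grip_width: 0.0085
gripper_force: 0.0
```

View pics/side1.png

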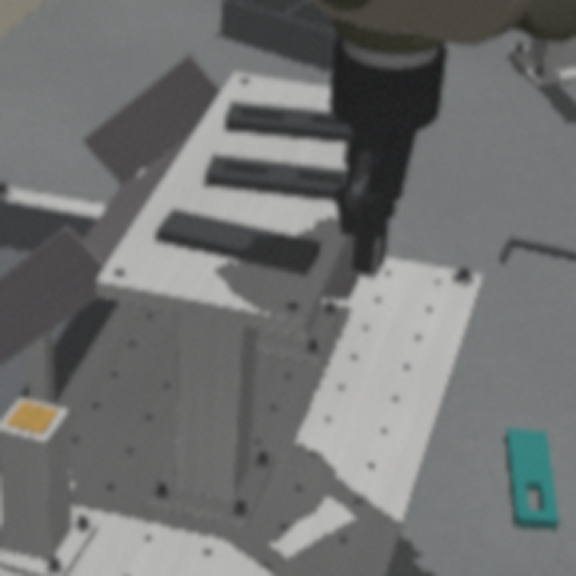

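View pics/top1.png

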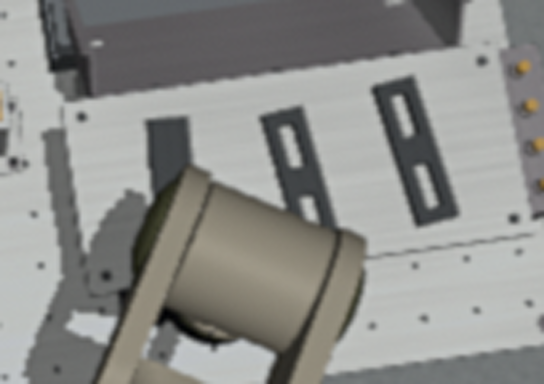

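The side crop shows the fingers at about (370,265), just behind the reject's near end and clear of the ledge. The top crop shows all three straps unmoved, with the wrist hiding the reject's near half. Now I start the push.

```bash
python3 -m jog '[[0,0,0,0.012,-0.0015,0.0015,10],[0,0,0,0.012,0,0,10],[0,0,0,0.008,0,0,10],[0,0,0,0.008,0,0,10],[0,0,0,0.008,0,0,10],[0,0,0,0.008,0,0,10]]'
python3 - <<'E'
import sys; sys.path.insert(0,'.')
from h import *
d=optics.get_image("side"); x0,y0,x1,y1=(270,50,450,230)
cv2.imwrite("pics/side2.png",cv2.resize(d["pixels"][y0:y1,x0:x1,::-1],None,fx=3.2,fy=3.2,interpolation=cv2.INTER_CUBIC))
E
```

```text
time_s: 3.0
position: [0.5069, -0.0741, 0.2419]
tool_rot: [[0.999, 0.054, -0.0], [0.054, -0.999, -0.0], [-0.0, 0.0, -1.0]]
ft_force: [-4.2, -0.8, 3.4]
grip_width: 0.0088
gripper_force: 1.8
```

View pics/side2.png

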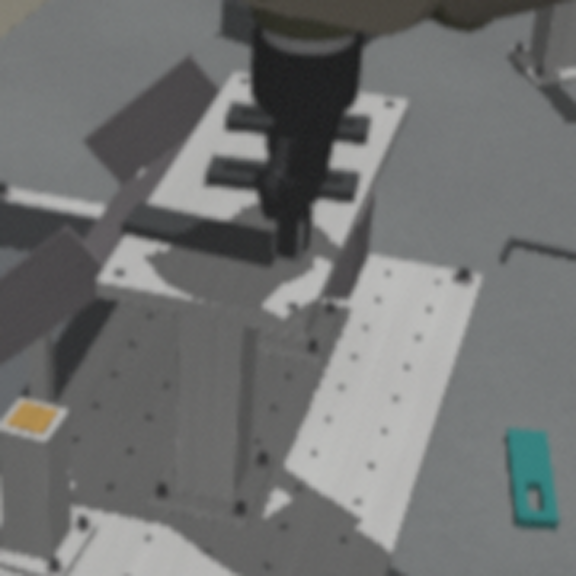

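The reject has moved about 27 mm and still lies flat. Its rear is at (275,255) in the crop, against the fingers, and the good straps haven't moved. The fingers are rubbing on the ledge a little, so I'll raise them 1 mm and keep pushing towards the edge.

```bash
python3 -m jog '[[0,0,0,0.008,0,-0.001,10],[0,0,0,0.008,0,0,10],[0,0,0,0.008,0,0,10],[0,0,0,0.008,0,0,10],[0,0,0,0.008,0,0,10],[0,0,0,0.004,0,0,10],[0,0,0,0,0,0,10]]'
python3 - <<'E'
import sys; sys.path.insert(0,'.')
from h import *
d=optics.get_image("side"); x0,y0,x1,y1=(270,50,450,230)
cv2.imwrite("pics/side3.png",cv2.resize(d["pixels"][y0:y1,x0:x1,::-1],None,fx=3.2,fy=3.2,interpolation=cv2.INTER_CUBIC))
E
```

```text
time_s: 3.92
position: [0.5508, -0.0718, 0.2428]
tool_rot: [[0.999, 0.054, 0.001], [0.054, -0.999, -0.0], [0.001, 0.0, -1.0]]
ft_force: [-0.7, -0.5, 0.1]
grip_width: 0.0085
gripper_force: 0.0
```

View pics/side3.png

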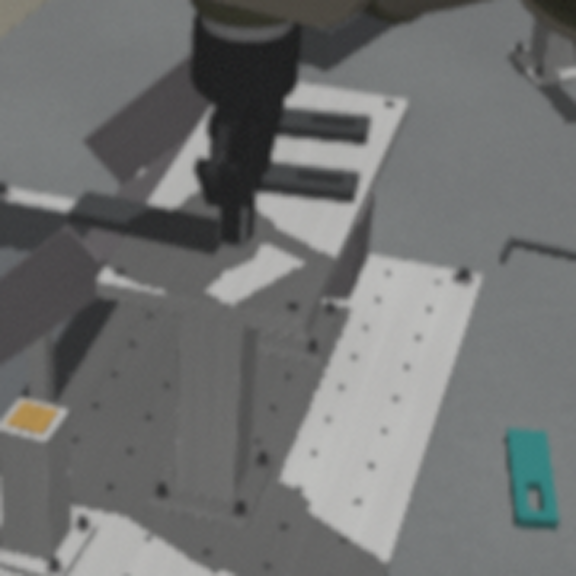

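The strap still lies flat, overhanging the edge. Its rear corner is at about (220,240) and its front at about (75,205) in the crop. I'll work out from that corner how far its middle is from the edge.

Run:
```python
from h import *
d=optics.get_image("side")
a=np.radians(6.2); O=np.array([.567,-.176]); S=lambda w:((w[:,:2]-O)@np.array([[np.cos(a),-np.sin(a)],[np.sin(a),np.cos(a)]])*1000).round(1)
p=np.array([270,50])+(np.array([[219,240],[70,208]])+.5)/3.2-.5
print("top corners rear/front",S(ray(d,p,.246)))
print("from TCP: rear",S(np.array([[.5508+.011,-.0718]])))
r=straps(optics.get_image("top"),(350,100,490,225))
for q in r:print(np.round(q[0],1),np.round(q[1],1),round(q[2],1))
```

```text
top corners rear/front [[  5.6 114.1]
 [127.3 109.1]]
from TCP: rear [[  6.1 104.2]]
[ 578.5 -267.7] [118.1  35.3] 14.1
[ 597.1 -152.7] [330.3 326.9] 88.6
```

Both estimates put the middle about 14 mm short of the edge, which is inside the step-1 band. I'll ease it over slowly.

```bash
python3 -m jog '[[0,0,0,0.004,0,0,10],[0,0,0,0.003,0,0,10],[0,0,0,0.003,0,0,10],[0,0,0,0.003,0,0,10],[0,0,0,0.004,0,0,10],[0,0,0,0.004,0,0,10],[0,0,0,0,0,0,10],[0,0,0,0,0,0,10],[0,0,0,0,0,0,10]]'
python3 - <<'E'
import sys; sys.path.insert(0,'.')
from h import *
d=optics.get_image("side"); x0,y0,x1,y1=(200,50,400,230)
cv2.imwrite("pics/side4.png",cv2.resize(d["pixels"][y0:y1,x0:x1,::-1],None,fx=3.2,fy=3.2,interpolation=cv2.INTER_CUBIC))
E
```

```text
time_s: 5.2
position: [0.5715, -0.0706, 0.2428]
tool_rot: [[0.999, 0.054, 0.0], [0.054, -0.999, 0.0], [0.0, -0.0, -1.0]]
ft_force: [-0.1, -0.9, -0.6]
grip_width: 0.0084
gripper_force: 0.0
```

View pics/side4.png

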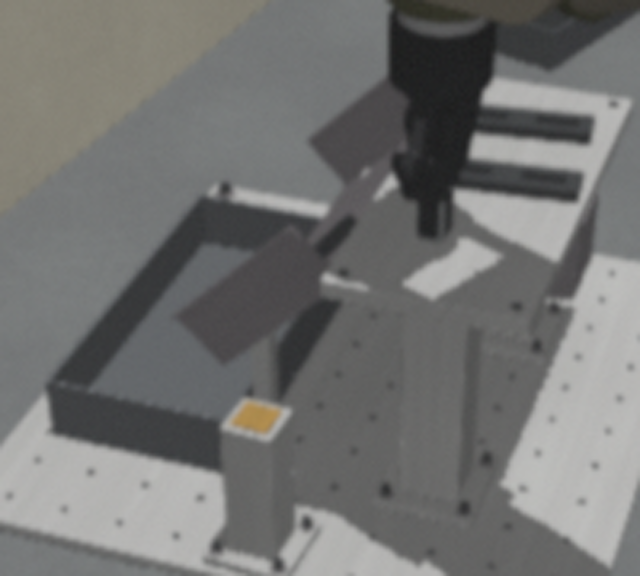

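The strap is off the ledge. A dark end shows at about (340,235) by the chute wall, so it may still be sliding or may have stopped in the chute. I'll lift and retreat to clear the top view, then check.

```bash
python3 -m jog '[[0,0,0,0,0,-0.03,10],[0,0,0,0,0,-0.03,10],[0,0,0,-0.04,0,0,10],[0,0,0,-0.05,0,0,10],[0,0,0,-0.05,0,0,10],[0,0,0,-0.03,0,0,10],[0,0,0,0,0,0,10]]'
python3 - <<'E'
import sys; sys.path.insert(0,'.')
from h import *
s=optics.get_image("side"); t=optics.get_image("top")
a=cv2.resize(s["pixels"][80:200,210:350],(400,343),interpolation=cv2.INTER_CUBIC); b=cv2.resize(t["pixels"][60:225,310:500],(395,343),interpolation=cv2.INTER_CUBIC)
cv2.imwrite("pics/both5.png",np.hstack([a,b])[:,:,::-1])
E
```

```text
time_s: 6.12
position: [0.4004, -0.0797, 0.3035]
tool_rot: [[0.999, 0.053, 0.001], [0.053, -0.999, -0.001], [0.001, 0.001, -1.0]]
ft_force: [0.1, -0.4, 0.1]
grip_width: 0.0083
gripper_force: 0.0
```

View pics/both5.png

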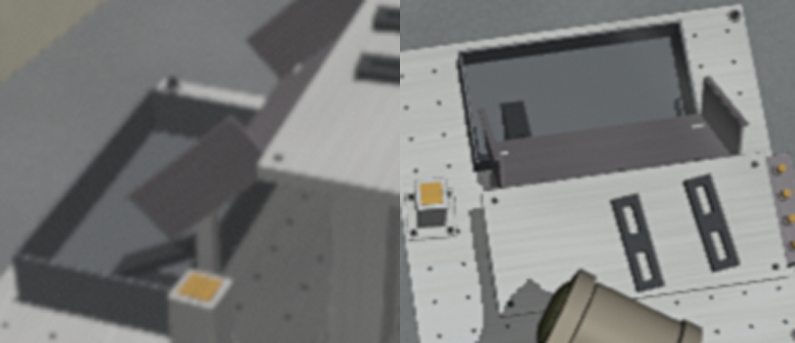

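The strap is in the bin, at (515,120) in the right crop, partly hidden by the chute's lip. I'll check numerically that it's at rest and that its middle is inside the walls.

```bash
python3 -m jog '[[0,0,0,0,0,0,10],[0,0,0,0,0,0,10],[0,0,0,0,0,0,10],[0,0,0,0,0,0,10]]' >/dev/null
python3 - <<'E'
from h import *
t=optics.get_image("top"); s=optics.get_image("side")
a=np.radians(6.2); O=np.array([.567,-.176]); S=lambda w:((w[:,:2]-O)@np.array([[np.cos(a),-np.sin(a)],[np.sin(a),np.cos(a)]])*1000).round(0).tolist()
k=190/395
P=lambda u,v:[310+(u-400+.5)*k-.5,60+(v+.5)*k-.5]
print("top: strap far corners z=.03/.06",S(ray(t,[P(502,103),P(525,101)],.03)),S(ray(t,[P(502,103),P(525,101)],.06)))
print("bin inner far corners at floor z .02",S(ray(t,[P(466,66),P(676,40)],.02)))
print("bin rim far corners z=.07",S(ray(t,[P(459,53),P(680,24)],.07)))
k2=120/343
Q=lambda u,v:[210+(u+.5)*k2-.5,80+(v+.5)*k2-.5]
for z in(.02,.03,.05,.07): print(z,"side far corner, right end",S(ray(s,[Q(120,268),Q(193,240)],z)))
c=np.vstack([s["pixels"][100:200,210:300]]); cv2.imwrite("pics/s6.png",cv2.resize(c,None,fx=5.5,fy=5.5,interpolation=cv2.INTER_CUBIC)[:,:,::-1])
E
```

```text
top: strap far corners z=.03/.06 [[262.0, 111.0], [260.0, 77.0]] [[251.0, 115.0], [250.0, 82.0]]
bin inner far corners at floor z .02 [[330.0, 155.0], [327.0, -165.0]]
bin rim far corners z=.07 [[332.0, 168.0], [332.0, -159.0]]
0.02 side far corner, right end [[259.0, 95.0], [209.0, 27.0]]
0.03 side far corner, right end [[253.0, 107.0], [204.0, 39.0]]
0.05 side far corner, right end [[241.0, 130.0], [192.0, 64.0]]
0.07 side far corner, right end [[228.0, 154.0], [181.0, 90.0]]
```

View pics/s6.png

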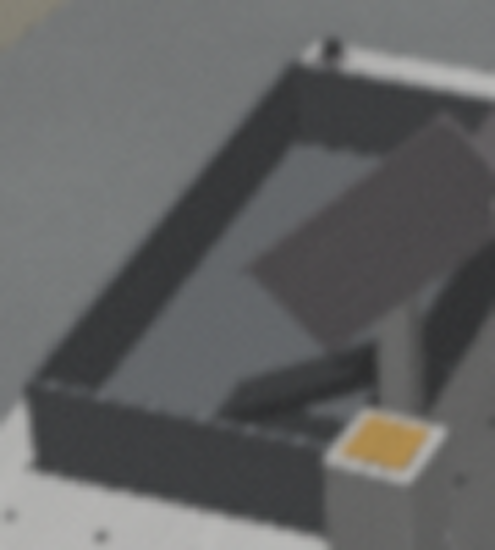

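The crop shows the strap leaning in the bin. Its far end is on the floor at about (225,405) and the near end seems propped on the near rim. I'll work out the tilt, and compare frames to confirm it's at rest.

```bash
python3 - <<'E'
from h import *
s=optics.get_image("side")
a=np.radians(6.2); O=np.array([.567,-.176]); M=np.array([[np.cos(a),-np.sin(a)],[np.sin(a),np.cos(a)]])
px=lambda u,v:[210+(u+.5)/5.5-.5,100+(v+.5)/5.5-.5]
for n,p,ys in(("upper edge, left end",(240,382),(77,82)),("upper edge, right",(375,345),(74,80,85)),("lower edge left",(220,412),(111,)),("lower edge right",(375,383),(108,114))):
  for y in ys:
    zz=np.linspace(0,.15,301); w=np.array([(ray(s,px(*p),z)[0,:2]-O)@M*1000 for z in zz]); i=np.argmin(abs(w[:,1]-y)); print(n,"y",y,"-> x",w[i,0].round(),"z",(zz[i]*1000).round())
E
python3 -m jog '[[0,0,0,0,0,0,10],[0,0,0,0,0,0,10],[0,0,0,0,0,0,10],[0,0,0,0,0,0,10]]' | head -1
python3 - <<'E'
import sys; sys.path.insert(0,'.')
from h import *
old=cv2.imread("pics/s6.png"); s=optics.get_image("side")
new=cv2.resize(s["pixels"][100:200,210:300],None,fx=5.5,fy=5.5,interpolation=cv2.INTER_CUBIC)[:,:,::-1]
print("diff",np.abs(old.astype(int)-new)[330:430,200:390].mean(), np.abs(old.astype(int)-new).mean())
for q in straps(optics.get_image("top"),(405,140,490,225)): print(np.round(q[0],1),np.round(q[1],1))
E
```

```text
upper edge, left end y 77 -> x 263.0 z 22.0
upper edge, left end y 82 -> x 260.0 z 26.0
upper edge, right y 74 -> x 186.0 z 62.0
upper edge, right y 80 -> x 184.0 z 68.0
upper edge, right y 85 -> x 181.0 z 72.0
lower edge left y 111 -> x 258.0 z 28.0
lower edge right y 108 -> x 172.0 z 66.0
lower edge right y 114 -> x 169.0 z 71.0
time_s: 7.38
diff 0.8606140350877193 0.8057924701561066
[ 556.  -175.4] [118.   34.6]
[ 578.5 -267.7] [118.1  35.3]
```

The strap is at rest, because the frames differ only by noise. Its middle is about 77 mm beyond chute_mid and about 28 mm below the rim limit, and the good straps haven't moved. I'm handing in the job.

```bash
python3 -c "
from rig import job; print(job.close_job())"
```

```text
the job is handed in; nothing more can be done
None
```

I pushed the reject strap over the far edge and it slid down the chute into the grey bin. It is at rest there, tilted about 28° against the near rim with its middle well inside the walls. The good straps measured unmoved, the pedestal looked undisturbed, and I handed the job in; no verdict came back.

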